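# Line up the solder reels by size on the bench rack

### The job

Tidy the repair bench: line the four solder reels up by size on the rack's four rubber pads, one standing upright on the middle of each pad, with the smallest reel next to the wire guide and the sizes growing away from it to the largest at the far end. Leave the phone, the screwdriver and the flux jar where they are, and let go of everything when done.

Things in the scene. Friction and masses are not known exactly. Their poses are not given: they have to be found in the camera images.
- reel_1: The smallest of four solder reels, standing on end loose on the mat: white plastic flanges, silver winding, dark hub hole on top; plain cylinder outside, diameter 32 mm, height 26 mm, at most 0.4 kg. Origin at the centre of its underside, z up its axis. Rigid; may be gripped firmly across its diameter. Which reel stands where is shuffled.
- reel_2: The second smallest of four solder reels, standing on end loose on the mat: white plastic flanges, silver winding, dark hub hole on top; plain cylinder outside, diameter 40 mm, height 36 mm, at most 0.4 kg. Origin at the centre of its underside, z up its axis. Rigid; may be gripped firmly across its diameter. Which reel stands where is shuffled.
- reel_3: The second largest of four solder reels, standing on end loose on the mat: white plastic flanges, silver winding, dark hub hole on top; plain cylinder outside, diameter 48 mm, height 46 mm, at most 0.4 kg. Origin at the centre of its underside, z up its axis. Rigid; may be gripped firmly across its diameter. Which reel stands where is shuffled.
- reel_4: The largest of four solder reels, standing on end loose on the mat: white plastic flanges, silver winding, dark hub hole on top; plain cylinder outside, diameter 56 mm, height 56 mm, at most 0.4 kg. Origin at the centre of its underside, z up its axis. Rigid; may be gripped firmly across its diameter. Which reel stands where is shuffled.
- pad_a: Round black rubber pad, diameter 62 mm, 4 mm thick, fixed; an end pad of the straight row pad_a, pad_b, pad_c, pad_d, set 76 mm apart centre to centre on an aluminium strip (390 x 70 mm, 8 mm thick, fixed on the mat). All four look alike. Origin at the centre of its underside (the strip's top), its y axis runs along the row from pad_a towards pad_d, z up. The upper face, where a reel stands, is 4 mm above the origin.
- pad_b: Round black rubber pad, diameter 62 mm, 4 mm thick, fixed; an inner pad of the straight row pad_a, pad_b, pad_c, pad_d, set 76 mm apart centre to centre on an aluminium strip (390 x 70 mm, 8 mm thick, fixed on the mat). All four look alike. Origin at the centre of its underside (the strip's top), its y axis runs along the row from pad_a towards pad_d, z up. The upper face, where a reel stands, is 4 mm above the origin.
- pad_c: Round black rubber pad, diameter 62 mm, 4 mm thick, fixed; an inner pad of the straight row pad_a, pad_b, pad_c, pad_d, set 76 mm apart centre to centre on an aluminium strip (390 x 70 mm, 8 mm thick, fixed on the mat). All four look alike. Origin at the centre of its underside (the strip's top), its y axis runs along the row from pad_a towards pad_d, z up. The upper face, where a reel stands, is 4 mm above the origin.
- pad_d: Round black rubber pad, diameter 62 mm, 4 mm thick, fixed; an end pad of the straight row pad_a, pad_b, pad_c, pad_d, set 76 mm apart centre to centre on an aluminium strip (390 x 70 mm, 8 mm thick, fixed on the mat). All four look alike. Origin at the centre of its underside (the strip's top), its y axis runs along the row from pad_a towards pad_d, z up. The upper face, where a reel stands, is 4 mm above the origin.
- guide: Wire guide, fixed on one end of the same strip, 57 mm beyond the centre of an end pad (pad_a at some starts, pad_d at others): black foot 54 mm across the strip x 28 mm along it x 12 mm high, with an upright dark steel ring (37 mm wide across the strip) on a short stem, 60 mm high in all. Origin at the centre of its underside, z up. The strip's other end has only a low aluminium lip, 6 mm high.
- phone: Bystander: opened phone lying flat and loose on the far part of the mat, 150 x 74 x 10 mm. Origin at the centre of its underside, long side along its y axis.
- driver: Bystander: blue-handled screwdriver, 160 mm long, lying loose along its x axis on the mat to the left. Origin underneath it at mid-length; handle 26 mm thick.
- fluxjar: Bystander: small closed jar of brown glass with a black cap, diameter 44 mm, 45 mm high, standing loose on the mat to the right. Origin at the centre of its underside.
Not all that is in view belongs to the job. What is shaped like the reel_2 but pink is not meant. Leave any blue look-alike of the reel_4 alone.

How it is judged (in metres and radians):
At the end, for the whole second after the job is handed in: Counting from the pad next to the wire guide, the reels stand in the order reel_1, reel_2, reel_3, reel_4, each standing on its pad (underside within 4 mm of the pad's face), its centre within 13 mm of the pad's centre, upright within 0.1 rad, and at rest (angle between each of reel_1, reel_2, reel_3, reel_4's own z axis and vertical below 0.1 rad and linear speed of each of reel_1, reel_2, reel_3, reel_4 below 0.02 m/s and angular speed of each of reel_1, reel_2, reel_3, reel_4 below 0.2 rad/s and ((horizontal distance between guide and pad_a below 0.1 m and horizontal distance between reel_1 and pad_a below 0.013 m and z of reel_1 in the frame of pad_a between 0.001 and 0.008 m and horizontal distance between reel_2 and pad_b below 0.013 m and z of reel_2 in the frame of pad_b between 0.001 and 0.008 m and horizontal distance between reel_3 and pad_c below 0.013 m and z of reel_3 in the frame of pad_c between 0.001 and 0.008 m and horizontal distance between reel_4 and pad_d below 0.013 m and z of reel_4 in the frame of pad_d between 0.001 and 0.008 m) or (horizontal distance between guide and pad_d below 0.1 m and horizontal distance between reel_1 and pad_d below 0.013 m and z of reel_1 in the frame of pad_d between 0.001 and 0.008 m and horizontal distance between reel_2 and pad_c below 0.013 m and z of reel_2 in the frame of pad_c between 0.001 and 0.008 m and horizontal distance between reel_3 and pad_b below 0.013 m and z of reel_3 in the frame of pad_b between 0.001 and 0.008 m and horizontal distance between reel_4 and pad_a below 0.013 m and z of reel_4 in the frame of pad_a between 0.001 and 0.008 m))); the robot touches nothing.
It fails at once if the phone is moved more than 25 mm (distance of phone from where it was at the start of the episode above 0.025 m).
It fails at once if the screwdriver is moved more than 25 mm (distance of driver from where it was at the start of the episode above 0.025 m).
It fails at once if the flux jar is moved more than 25 mm (distance of fluxjar from where it was at the start of the episode above 0.025 m).
It also fails if it takes over 93 s, if anything falls off the work surface, if the arm or the gripper's body presses on something with over 40 N, if the wrist force passes 120 N, or if a joint passes its speed limit or range.

### The arm

A 6-joint arm with a two-finger parallel gripper is mounted at the origin on the work surface. World frame = base frame: x ahead of the robot, y to its left, z up, the work surface at z = 0. Lengths are in mm, angles in rad, forces in N, time in s.
With the tool pointing down it reaches from about 275 to 725 mm from the base axis. Payload 5.6 kg.
Tool frame: the origin (TCP) lies midway between the tips of the shut fingers; the grasp point (between the pads) lies 19 mm behind it; z points along the fingers, y is the line along which they close (so a half turn about z gives the same grasp; the last joint's range is limited). The gripper opens to 85 mm and grips with 20 to 120 N. Pads are 22 mm wide; open, the fingers measure 114 mm over their backs; the gripper's body (76 mm by 85 mm) begins 54 mm behind the grasp point. The pads swing forward as they close: fully open they stand 13 mm farther back than shut.
Start: joints at [-0.831, 0.255, 0.108, 0, -1.424, -0.285], TCP at [241.623, -494.076, 231.283] pointing down, gripper open.
Joint ranges: [-2.95, 2.95], [-1.21, 1.97], [-1.09, 1.5], [-2.87, 1.71], [-2.94, -0.07], [-3.05, 3.05]. Speed limits (rad/s): [2.57, 2.57, 3.14, 3.14, 3.14, 3.14].

### API

Orientations are given as a unit quaternion [w, x, y, z].
In Python, from cell import telemetry, optics, ticket gives the robot as it stands.
- The arm moves only by the shell command python3 -m creep 'ROWS' [FORCE]. ROWS is JSON, a list of rows, each an object of numbers: "wx", "wy", "wz": the turn, a rotation vector about the world's x, y, z as a fraction of full scale; "dx", "dy", "dz": the shift along the world's x, y, z as a fraction of full scale; "grip": the opening, from 0 (shut) to 1 (fully open). In form: [{"wx": .., "wy": .., "wz": .., "dx": .., "dy": .., "dz": .., "grip": ..}, ...]. A call has 1 to 20 rows; each row is the pose to reach, as a shift and turn from the pose commanded when the call began; what a row does not reach only later rows make up. Full scale, the value 1, is 0.08 m for a shift and 45 degrees for a turn. A row lasts 1/12 s, in which the tool goes at most 41.7 mm and 7.16 degrees, less where a joint would pass 70% of its speed; a pose out of reach is approached as far as the arm can. A call with a number of a shift or a turn outside -1 to 1 is refused whole. A call with a gripper value outside its range is refused whole. The fingers move at their own pace and stop on an object; FORCE is the grip in N (left out, the last holds). Time passes only in rows, so rows that repeat a pose let the fingers close. It gives the time, the measured TCP pose, the force, the opening and the grip force at its end, in the units of the state.
- telemetry.read_state(): the state, without advancing time (a new reading comes with each control period).
- optics.camera(name): name is "scene" or "side" or "wrist"; returns the picture (400x640x3 uint8, red, green, blue); there is no depth.
- optics.camera_params(name): a dict with "fovy" (degrees; the focal length in pixels is half the picture's height over the tangent of half this angle, whatever the lens; pixels are square), "cx", "cy" (the principal point, pixels), "R" (3x3) and "t" (3): a world point X has camera coordinates R X + t. Camera axes: x right, y down, z forward; pixel columns grow to the right and rows downward; lengths in mm; the calibration is good to about 2 mm. A picture is of the moment at which its call begins: read the wrist's pose just before it. camera_params takes no time and is no camera call; for the wrist camera it gives the pose at the moment of the call.
- ticket.sign_off(): hands the job in; it is judged then, once.
The state is a dict: "time": time; "q": joint angles; "dq": joint speeds; "effort": joint torques, N m; "eef_pos": TCP position; "eef_rot": TCP orientation; "wrist_force": force on the tool from outside, world axes, zero at the start; "moment": the same for the moment, N m; "opening": opening from 0.0 (shut) to 1.0 (fully open); "grip_force": force on a finger pad.
Only numpy, scipy, OpenCV 4.12 (cv2) and the standard library are available. Lean on these libraries where they do the work, as an engineer would, in place of code of your own. Each camera call takes 0.05 s, during which the arm holds its last target. There are 200 camera calls.

## Working session

There is one attempt and no reset: what is moved stays moved. The work goes in short steps, Python scripts to look and compute and a shell command to move; the robot and the scene stay as the last step left them, time stands still between calls to the robot, and variables do not carry over. Pictures are saved under pics/ and viewed, at most 14 in all, crops included, and the job is handed in when it is done.

```bash
ls; mkdir -p pics
python3 - <<'E'
from cell import telemetry, optics
import cv2
for n in("scene","side"):
    im=optics.camera(n); cv2.imwrite(f"pics/{n}0.png",im[:,:,::-1]); p=optics.camera_params(n); print(n,p)
print(telemetry.read_state())
E
```

```text
pics
scene {'fovy': 44.07087250178029, 'cx': 304.9512973853886, 'cy': 196.55520836744557, 'R': array([[ 0.3742497 ,  0.92730025,  0.00717016],
       [ 0.73077399, -0.29015589, -0.61788262],
       [-0.57088225,  0.23648215, -0.78623766]]), 't': array([-223.11577595, -419.43949742, 1472.07502669])}
side {'fovy': 53.052227997232954, 'cx': 320.0682987349835, 'cy': 201.6521415524636, 'R': array([[ 0.92115052, -0.38918921,  0.00367011],
       [-0.24784839, -0.59383709, -0.76545979],
       [ 0.30008814,  0.70419405, -0.64347327]]), 't': array([-577.5653046 ,  161.86342072,  733.19487597])}
{'time': 0.1, 'q': array([-8.31371528e-01,  2.55700302e-01,  1.07146303e-01, -4.46073580e-04,
       -1.42391621e+00, -2.84575328e-01]), 'dq': array([-0.00100591, -0.00109347,  0.00325884,  0.00203649,  0.00163914,
       -0.00060947]), 'effort': array([-2.85499693e-03, -3.87603807e+01,  2.38473684e+01,  5.37783220e+00,
       -3.76994998e-03,  5.42485012e-06]), 'eef_pos': array([ 241.47873162, -493.65859797,  230.48090943]), 'eef_rot': array([-2.17716539e-04, -2.25437256e-01,  9.74257304e-01,  8.37696522e-04]), 'wrist_force': array([-0.28645586, -0.21773222, -0.00273231]), 'moment': array([0.02093177, 0.01987123, 0.00280402]), 'grip_force': 0.0, 'opening': 0.9993065273562556}
```

View pics/scene0.png

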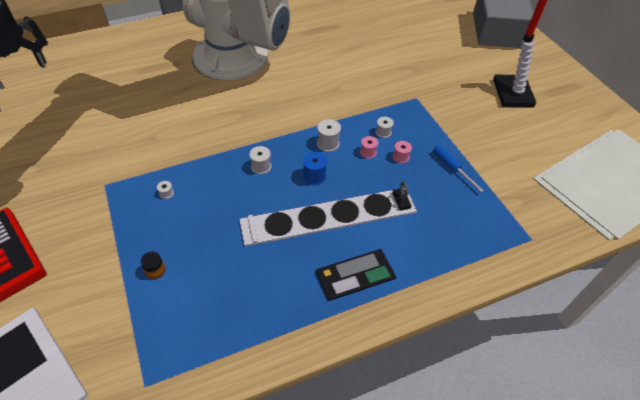

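View pics/side0.png

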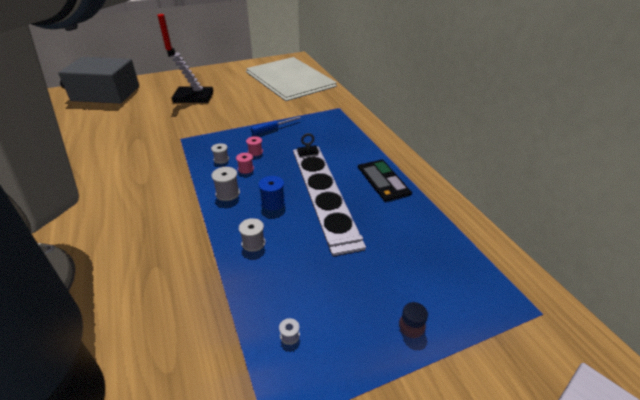

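Scene view: the white reels are at (165,190), (260,160), (328,135) and (385,127). The look-alikes to avoid are pink at (369,147) and (402,152), and blue at (315,168). The pads run from (278,224) to (377,205), with the guide at (402,197) by the right-hand pad. The side view agrees: reels (289,332), (252,235), (225,184), (220,153), and guide (308,147).

```bash
cat > h.py <<'E'
import cv2, numpy as np
from cell import telemetry, optics
def K(p,H=400):
    f=H/2/np.tan(np.radians(p["fovy"]/2)); return f
def ray(p,u,v):
    f=K(p); R=np.array(p["R"]); t=np.array(p["t"])
    d=R.T@np.array([(u-p["cx"])/f,(v-p["cy"])/f,1]); return -R.T@t, d/np.linalg.norm(d)
def plane(p,u,v,z):
    o,d=ray(p,u,v); return o+d*(z-o[2])/d[2]
def proj(p,X):
    c=np.array(p["R"])@np.array(X)+p["t"]; return np.array([p["cx"],p["cy"]])+K(p)*c[:2]/c[2]
def tri(rs):
    A=0;b=0
    for o,d in rs:
        M=np.eye(3)-np.outer(d,d); A=A+M; b=b+M@o
    X=np.linalg.solve(A,b)
    return X,[np.linalg.norm(np.cross(X-o,d)) for o,d in rs]
def blob(im,u,v,kind,r=28):
    hsv=cv2.cvtColor(im,cv2.COLOR_RGB2HSV); S,V=hsv[:,:,1],hsv[:,:,2]
    m=((S<90)&(V>75)) if kind=="white" else (V<60)
    w=np.zeros_like(m); w[max(0,v-r):v+r,max(0,u-r):u+r]=1; m=(m&w).astype(np.uint8)
    cs,_=cv2.findContours(m,cv2.RETR_EXTERNAL,cv2.CHAIN_APPROX_NONE)
    c=min([c for c in cs if cv2.contourArea(c)>40],key=lambda c:-cv2.pointPolygonTest(c,(float(u),float(v)),True))
    M=cv2.moments(cv2.convexHull(c)); return M["m10"]/M["m00"],M["m01"]/M["m00"],cv2.boundingRect(c),M["m00"]
E
python3 - <<'E'
from h import *
P={n:optics.camera_params(n) for n in("scene","side")}
I={n:cv2.imread(f"pics/{n}0.png")[:,:,::-1].copy() for n in P}
for s,d in [((165,190),(289,332)),((260,160),(252,235)),((328,135),(225,184)),((385,127),(220,153))]:
    a=blob(I["scene"],*s,"white"); b=blob(I["side"],*d,"white")
    X,e=tri([ray(P["scene"],*a[:2]),ray(P["side"],*b[:2])])
    w=[q[2][2]*(np.array(p["R"])@X+p["t"])[2]/K(p) for q,p in((a,P["scene"]),(b,P["side"]))]
    print(np.round(X,1),np.round(e,1),"width",np.round(w,1),a[2],b[2])
print("pads")
for s,d in zip([(278,224),(312,217),(345,211),(377,205)],[(338,223),(329,201),(320,182),(312,165)]):
    a=blob(I["scene"],*s,"black",20); b=blob(I["side"],*d,"black",20)
    X,e=tri([ray(P["scene"],*a[:2]),ray(P["side"],*b[:2])])
    print(np.round(X,1),np.round(e,1),np.round(plane(P["scene"],*a[:2],12),1),np.round(plane(P["side"],*b[:2],12),1),a[2],b[2])
for n,(u,v) in dict(blue=(315,155),pink1=(369,142),pink2=(402,147)).items():
    print(n,np.round(plane(P["scene"],u,v,56 if n=="blue" else 36),0))
print(np.round(plane(P["scene"],402,204,12),0),"guide")
c=I["scene"][105:215,140:420]; cv2.imwrite("pics/crop.png",cv2.resize(c,(784,308),interpolation=2)[:,:,::-1])
E
```

```text
[ 449.3 -288.5   14.1] [0.6 0.6] width [39.1 34.4] (157, 181, 17, 18) (279, 318, 21, 27)
[455.5 -55.8  35.8] [5.1 5.1] width [54.5 50.4] (249, 146, 23, 28) (239, 218, 25, 19)
[442.5 125.3  49.1] [4.4 4.4] width [137.2  57.6] (300, 114, 56, 38) (212, 166, 25, 17)
[459.1 273.3  29.1] [4.7 4.7] width [45.6 41.7] (376, 117, 18, 21) (211, 143, 16, 11)
pads
[633.5 -79.2   9.7] [1. 1.] [634.3 -78.9  12. ] [632.6 -82.7  12. ] (265, 213, 27, 22) (325, 213, 26, 20)
[644.6  -3.9   9.3] [1. 1.] [645.5  -3.8  12. ] [643.5  -8.1  12. ] (299, 207, 26, 22) (316, 193, 25, 17)
[655.9  71.3  10. ] [0.9 0.9] [656.4  71.3  12. ] [655.1  67.6  12. ] (332, 201, 26, 21) (309, 174, 23, 15)
[667.2 147.3  10. ] [0.9 0.9] [667.7 147.1  12. ] [666.3 143.4  12. ] (365, 195, 26, 21) (302, 157, 22, 14)
blue [512.  59.  56.]
pink1 [504. 205.  36.]
pink2 [548. 272.  36.]
[687. 200.  12.] guide
```

View pics/crop.png

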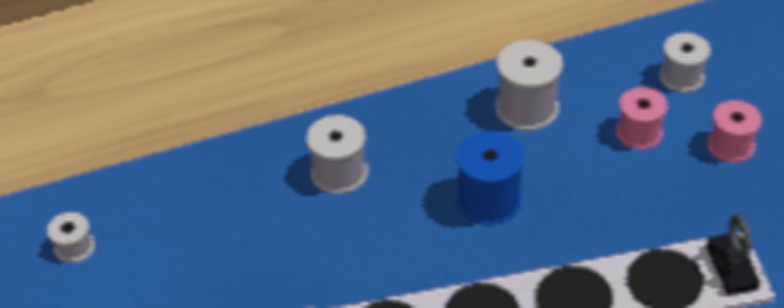

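The sizes match the table: reel_1 at (449,-288), reel_3 at (455,-56), reel_4 at (442,125), reel_2 at (459,273). The crop confirms all four are white, and that the pink and blue ones are separate. The guide is next to the +y pad, so reel_1 goes on the pad at (667,147) and reel_4 on the pad at (633,-80). Next I go over reel_1, turning to close across the strip.

```bash
python3 - <<'E'
from h import *
p=optics.camera_params("scene"); 
for n,u,v,h in((1,68,227,26),(3,335,136,46),(4,529,62,56),(2,687,47,36)): print(n,np.round(plane(p,140+u/2.8,105+v/2.8,h),1))
E
python3 -m creep '[{"dx":0.3,"dy":0.3,"wz":0.14},{"dx":0.6,"dy":0.6,"wz":0.28},{"dx":0.87,"dy":0.86,"wz":0.41},{"dx":0.87,"dy":0.86,"wz":0.41}]' 80
python3 -m creep '[{"dx":0.3,"dy":0.3,"wz":0.14},{"dx":0.6,"dy":0.6,"wz":0.28},{"dx":0.87,"dy":0.86,"wz":0.41},{"dx":0.87,"dy":0.86,"wz":0.41}]'
python3 -m creep '[{"dx":0.3,"dy":0.3,"wz":0.14},{"dx":0.6,"dy":0.6,"wz":0.28},{"dx":0.87,"dy":0.86,"wz":0.41},{"dx":0.87,"dy":0.86,"wz":0.41},{"dx":0.87,"dy":0.86,"wz":0.41},{"dx":0.87,"dy":0.86,"wz":0.41}]'
python3 - <<'E'
from h import *
p=optics.camera_params("wrist"); im=optics.camera("wrist"); cv2.imwrite("pics/w1.png",im[:,:,::-1])
print(telemetry.read_state()["eef_rot"], proj(p,[449,-288,26]),-np.array(p["R"]).T@p["t"])
E
```

```text
1 [ 449.3 -287.    26. ]
3 [451.5 -57.1  46. ]
4 [439.3 126.   56. ]
2 [455.3 275.8  36. ]
[-2.07119914e-04 -2.25408681e-01  9.74264027e-01  6.99762660e-04] [377.53954195 352.38630151] [ 170.87333242 -527.37675279  372.52013372]validation failed for argument at $[0]...
validation failed for argument at $[0]...
validation failed for argument at $[0]...
```

View pics/w1.png

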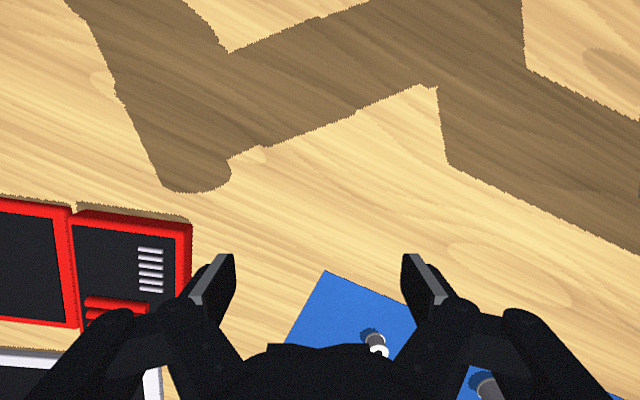

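The wrist camera sees reel_1's top at (378,352), right where it was predicted, so the calibration agrees. Nothing has moved yet because every row needs all seven keys.

```bash
python3 -m creep '[{"wx":0,"wy":0,"wz":0.14,"dx":0.3,"dy":0.3,"dz":0,"grip":1},{"wx":0,"wy":0,"wz":0.28,"dx":0.6,"dy":0.6,"dz":0,"grip":1},{"wx":0,"wy":0,"wz":0.41,"dx":0.87,"dy":0.86,"dz":0,"grip":1},{"wx":0,"wy":0,"wz":0.41,"dx":0.87,"dy":0.86,"dz":0,"grip":1}]' 80
python3 -m creep '[{"wx":0,"wy":0,"wz":0.14,"dx":0.3,"dy":0.3,"dz":0,"grip":1},{"wx":0,"wy":0,"wz":0.28,"dx":0.6,"dy":0.6,"dz":0,"grip":1},{"wx":0,"wy":0,"wz":0.41,"dx":0.87,"dy":0.86,"dz":0,"grip":1},{"wx":0,"wy":0,"wz":0.41,"dx":0.87,"dy":0.86,"dz":0,"grip":1}]'
python3 -m creep '[{"wx":0,"wy":0,"wz":0.14,"dx":0.3,"dy":0.3,"dz":0,"grip":1},{"wx":0,"wy":0,"wz":0.28,"dx":0.6,"dy":0.6,"dz":0,"grip":1},{"wx":0,"wy":0,"wz":0.41,"dx":0.87,"dy":0.86,"dz":0,"grip":1},{"wx":0,"wy":0,"wz":0.41,"dx":0.87,"dy":0.86,"dz":0,"grip":1},{"wx":0,"wy":0,"wz":0.41,"dx":0.87,"dy":0.86,"dz":0,"grip":1},{"wx":0,"wy":0,"wz":0.41,"dx":0.87,"dy":0.86,"dz":0,"grip":1}]'
python3 - <<'E'
from h import *
from scipy.spatial.transform import Rotation as R
p=optics.camera_params("wrist"); im=optics.camera("wrist"); cv2.imwrite("pics/w2.png",im[:,:,::-1])
q=telemetry.read_state()["eef_rot"]; M=R.from_quat(q,scalar_first=True).as_matrix()
print(M.round(3), proj(p,[449,-287,26]),-np.array(p["R"]).T@p["t"],telemetry.read_state()["q"])
E
```

```text
time: 0.48
eef_pos: [313.9, -422.4, 231.0]
eef_rot: [0.001, -0.383, 0.924, 0.0]
wrist_force: [-0.1, -0.7, 0.7]
opening: 1.001
grip_force: 0.0
time: 0.82
eef_pos: [383.5, -353.6, 230.8]
eef_rot: [0.0, -0.526, 0.851, 0.0]
wrist_force: [-0.4, -0.6, -0.6]
opening: 1.003
grip_force: 0.0
time: 1.32
eef_pos: [450.1, -287.9, 231.0]
eef_rot: [-0.0, -0.652, 0.758, 0.0]
wrist_force: [-0.2, -0.2, -0.3]
opening: 0.999
grip_force: 0.0
[[-0.151 -0.989 -0.   ]
 [-0.989  0.151 -0.   ]
 [ 0.     0.    -1.   ]] [317.97362328 175.92892422] [ 437.77637121 -364.16212431  373.07634715] [-2.76441263e-01  2.24091158e-01  6.72066848e-02  1.56416646e-04
 -1.41436431e+00  1.24824921e-01]
```

View pics/w2.png

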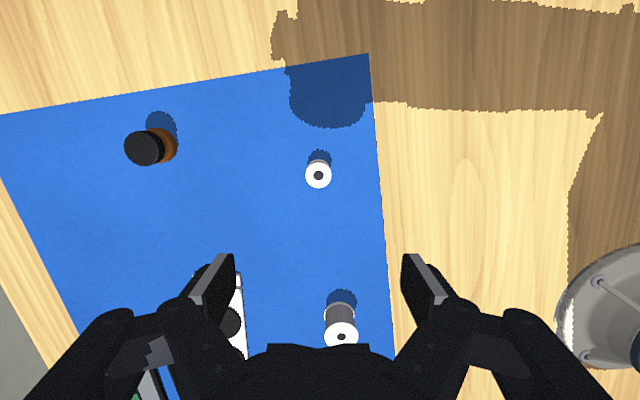

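The hub is at (318,175) and was predicted at (318,176), so I'm aligned. Descend and grip.

```bash
python3 -m creep '[{"wx":0,"wy":0,"wz":0,"dx":0,"dy":0,"dz":-0.48,"grip":1},{"wx":0,"wy":0,"wz":0,"dx":0,"dy":0,"dz":-0.95,"grip":1}]' 60
python3 -m creep '[{"wx":0,"wy":0,"wz":0,"dx":0,"dy":0.01,"dz":-0.35,"grip":1},{"wx":0,"wy":0,"wz":0,"dx":0,"dy":0.01,"dz":-0.7,"grip":1},{"wx":0,"wy":0,"wz":0,"dx":0,"dy":0.01,"dz":-0.95,"grip":1}]'
python3 -m creep '[{"wx":0,"wy":0,"wz":0,"dx":0,"dy":0,"dz":-0.3,"grip":1},{"wx":0,"wy":0,"wz":0,"dx":0,"dy":0,"dz":-0.6,"grip":1},{"wx":0,"wy":0,"wz":0,"dx":0,"dy":0,"dz":-0.85,"grip":1},{"wx":0,"wy":0,"wz":0,"dx":0,"dy":0,"dz":-0.96,"grip":1},{"wx":0,"wy":0,"wz":0,"dx":0,"dy":0,"dz":-0.96,"grip":0.6},{"wx":0,"wy":0,"wz":0,"dx":0,"dy":0,"dz":-0.96,"grip":0.3},{"wx":0,"wy":0,"wz":0,"dx":0,"dy":0,"dz":-0.96,"grip":0.2},{"wx":0,"wy":0,"wz":0,"dx":0,"dy":0,"dz":-0.96,"grip":0.2},{"wx":0,"wy":0,"wz":0,"dx":0,"dy":0,"dz":-0.96,"grip":0.2},{"wx":0,"wy":0,"wz":0,"dx":0,"dy":0,"dz":-0.96,"grip":0.2}]'
```

```text
time: 1.53
eef_pos: [451.3, -289.2, 156.6]
eef_rot: [0.002, -0.651, 0.759, -0.003]
wrist_force: [0.8, -0.7, -1.5]
opening: 1.0
grip_force: 0.0
time: 1.78
eef_pos: [448.3, -287.3, 76.8]
eef_rot: [-0.001, -0.651, 0.759, 0.001]
wrist_force: [0.6, 0.1, -0.5]
opening: 1.001
grip_force: 0.0
time: 2.62
eef_pos: [451.5, -287.4, 4.2]
eef_rot: [0.001, -0.652, 0.758, -0.001]
wrist_force: [-0.4, 0.5, 6.8]
opening: 0.357
grip_force: 59.3
```

Gripped at 30 mm. Next I lift 140 mm and carry it over the guide-side pad.

```bash
python3 -m creep '[{"wx":0,"wy":0,"wz":0,"dx":0,"dy":0,"dz":0.2,"grip":0.2},{"wx":0,"wy":0,"wz":0,"dx":0,"dy":0,"dz":0.5,"grip":0.2},{"wx":0,"wy":0,"wz":0,"dx":0,"dy":0,"dz":0.9,"grip":0.2}]'
python3 -m creep '[{"wx":0,"wy":0,"wz":0,"dx":0.15,"dy":0.3,"dz":0.4,"grip":0.2},{"wx":0,"wy":0,"wz":0,"dx":0.3,"dy":0.6,"dz":0.8,"grip":0.2},{"wx":0,"wy":0,"wz":0,"dx":0.45,"dy":0.9,"dz":0.85,"grip":0.2}]'
for i in 1 2 3 4; do python3 -m creep '[{"wx":0,"wy":0,"wz":0,"dx":0.15,"dy":0.3,"dz":0,"grip":0.2},{"wx":0,"wy":0,"wz":0,"dx":0.3,"dy":0.6,"dz":0,"grip":0.2},{"wx":0,"wy":0,"wz":0,"dx":0.45,"dy":0.9,"dz":0,"grip":0.2}]' | sed -n 2p; done
python3 -m creep '[{"wx":0,"wy":0,"wz":0,"dx":0.15,"dy":0.3,"dz":0,"grip":0.2},{"wx":0,"wy":0,"wz":0,"dx":0.3,"dy":0.6,"dz":0,"grip":0.2},{"wx":0,"wy":0,"wz":0,"dx":0.45,"dy":0.9,"dz":0,"grip":0.2},{"wx":0,"wy":0,"wz":0,"dx":0.45,"dy":0.9,"dz":0,"grip":0.2},{"wx":0,"wy":0,"wz":0,"dx":0.45,"dy":0.9,"dz":0,"grip":0.2}]'
python3 - <<'E'
from h import *
p=optics.camera_params("wrist"); im=optics.camera("wrist"); cv2.imwrite("pics/w3.png",im[:,:,::-1])
s=telemetry.read_state(); print(s["eef_pos"],s["q"])
for X in([667.5,147,12],[656.2,71,12],[645,-4.5,12],[633.8,-79.5,12]): print(proj(p,X))
E
```

```text
time: 2.87
eef_pos: [448.9, -286.1, 73.8]
eef_rot: [-0.001, -0.652, 0.758, 0.002]
wrist_force: [1.4, -0.7, -0.6]
opening: 0.356
grip_force: 59.4
time: 3.12
eef_pos: [489.7, -215.5, 149.4]
eef_rot: [0.003, -0.652, 0.758, -0.005]
wrist_force: [1.2, -0.6, 0.1]
opening: 0.36
grip_force: 59.4
eef_pos: [522.9, -141.5, 143.2]
eef_pos: [558.8, -69.4, 142.9]
eef_pos: [594.8, 2.5, 142.8]
eef_pos: [630.7, 74.5, 142.8]
time: 4.53
eef_pos: [666.4, 146.5, 141.8]
eef_rot: [-0.0, -0.653, 0.758, 0.0]
wrist_force: [-0.7, -0.3, -0.8]
opening: 0.354
grip_force: 59.4
[666.22691839 145.51598551 142.21484912] [ 4.43369870e-01  5.52398884e-01  3.33280136e-01 -1.25139303e-04
 -1.35224439e+00 -5.92533830e-01]
[315.81272948 192.55617522]
[315.68678999 111.33028177]
[315.50636915  14.72649126]
[ 315.38634871 -102.09527072]
```

View pics/w3.png

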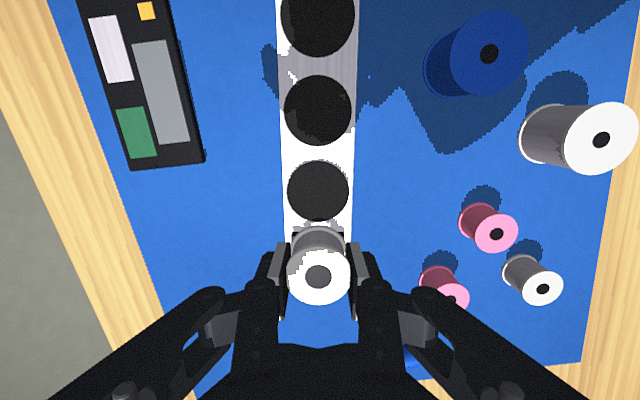

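In the wrist view the pads are at (318,190), (318,110) and (317,14), about 2 px from prediction, which is 1–2 mm and agrees with the side view. I'll use pad centres (667,145), (656,69.5), (644.5,-6) and (633.5,-81). Reel_1 hangs straight at (318,275), so I lower it.

```bash
python3 -m creep '[{"wx":0,"wy":0,"wz":0,"dx":0,"dy":0,"dz":-0.3,"grip":0.2},{"wx":0,"wy":0,"wz":0,"dx":0,"dy":0,"dz":-0.65,"grip":0.2},{"wx":0,"wy":0,"wz":0,"dx":0,"dy":0,"dz":-1,"grip":0.2}]'
python3 -m creep '[{"wx":0,"wy":0,"wz":0,"dx":0,"dy":0,"dz":-0.25,"grip":0.2},{"wx":0,"wy":0,"wz":0,"dx":0,"dy":0,"dz":-0.4,"grip":0.2},{"wx":0,"wy":0,"wz":0,"dx":0,"dy":0,"dz":-0.5,"grip":0.2},{"wx":0,"wy":0,"wz":0,"dx":0,"dy":0,"dz":-0.56,"grip":0.2},{"wx":0,"wy":0,"wz":0,"dx":0,"dy":0,"dz":-0.59,"grip":0.2},{"wx":0,"wy":0,"wz":0,"dx":0,"dy":0,"dz":-0.59,"grip":0.2},{"wx":0,"wy":0,"wz":0,"dx":0,"dy":0,"dz":-0.59,"grip":0.2}]'
```

```text
time: 4.83
eef_pos: [666.6, 144.3, 63.0]
eef_rot: [0.001, -0.652, 0.758, -0.0]
wrist_force: [-0.2, -0.4, -0.5]
opening: 0.353
grip_force: 59.4
time: 5.42
eef_pos: [667.3, 145.4, 16.7]
eef_rot: [0.001, -0.652, 0.758, -0.0]
wrist_force: [-0.1, 0.4, 0.3]
opening: 0.356
grip_force: 59.6
```

```bash
python3 -m creep '[{"wx":0,"wy":0,"wz":0,"dx":0,"dy":0,"dz":-0.005,"grip":0.4},{"wx":0,"wy":0,"wz":0,"dx":0,"dy":0,"dz":0,"grip":0.5},{"wx":0,"wy":0,"wz":0,"dx":0,"dy":0,"dz":0,"grip":0.8},{"wx":0,"wy":0,"wz":0,"dx":0,"dy":0,"dz":0,"grip":1},{"wx":0,"wy":0,"wz":0,"dx":0,"dy":0,"dz":0,"grip":1},{"wx":0,"wy":0,"wz":0,"dx":0,"dy":0,"dz":0.2,"grip":1},{"wx":0,"wy":0,"wz":0,"dx":0,"dy":0,"dz":0.6,"grip":1},{"wx":0,"wy":0,"wz":0,"dx":0,"dy":0,"dz":1,"grip":1}]'
python3 -m creep '[{"wx":0,"wy":0,"wz":0,"dx":-0.28,"dy":0.18,"dz":0.4,"grip":1},{"wx":0,"wy":0,"wz":0,"dx":-0.56,"dy":0.36,"dz":0.6,"grip":1},{"wx":0,"wy":0,"wz":0,"dx":-0.88,"dy":0.54,"dz":0.6,"grip":1}]' | sed -n 2p
for i in 1 2; do python3 -m creep '[{"wx":0,"wy":0,"wz":0,"dx":-0.28,"dy":0.18,"dz":0,"grip":1},{"wx":0,"wy":0,"wz":0,"dx":-0.56,"dy":0.36,"dz":0,"grip":1},{"wx":0,"wy":0,"wz":0,"dx":-0.88,"dy":0.54,"dz":0,"grip":1}]' | sed -n 2p; done
python3 -m creep '[{"wx":0,"wy":0,"wz":0,"dx":0,"dy":0,"dz":0,"grip":1},{"wx":0,"wy":0,"wz":0,"dx":0,"dy":0,"dz":0,"grip":1}]'
python3 - <<'E'
from h import *
p=optics.camera_params("wrist"); im=optics.camera("wrist"); cv2.imwrite("pics/w4.png",im[:,:,::-1])
s=telemetry.read_state(); print(s["eef_pos"],s["q"]); print(proj(p,[455.5,275,36]),K(p),np.linalg.norm(p["t"]))
E
```

```text
time: 6.08
eef_pos: [665.4, 144.7, 94.8]
eef_rot: [-0.002, -0.652, 0.758, 0.001]
wrist_force: [0.3, 0.2, 1.4]
opening: 1.004
grip_force: 0.0
eef_pos: [598.2, 189.3, 148.4]
eef_pos: [524.7, 232.1, 143.4]
eef_pos: [454.3, 275.3, 143.4]
time: 7.0
eef_pos: [454.3, 275.5, 143.8]
eef_rot: [0.0, -0.653, 0.757, 0.0]
wrist_force: [-0.4, 0.7, -0.5]
opening: 1.001
grip_force: 0.0
[455.09626682 275.0651454  143.67969495] [ 8.38413059e-01  2.62354916e-01 -1.08721713e-01  2.40865474e-04
 -1.19902788e+00 -9.87156537e-01]
[315.59211305 198.07842514] 285.0120407802167 562.8195885110025
```

View pics/w4.png

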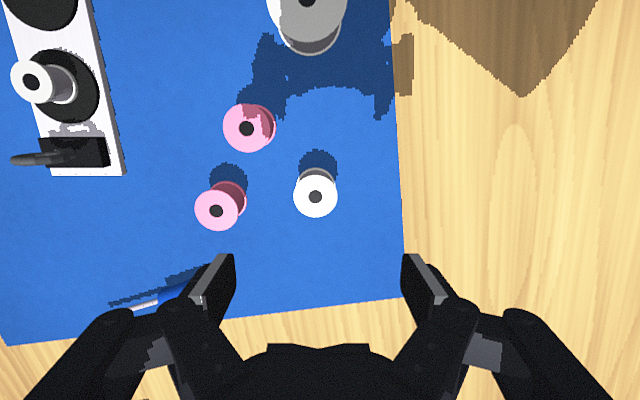

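Reel_2's hub is at (315,197), predicted (315.6,198), so I'm centred. The pink neighbours at (217,210) and (247,128) clear the fingers when partly open. Descend and grip.

```bash
python3 -m creep '[{"wx":0,"wy":0,"wz":0,"dx":0,"dy":0,"dz":-0.3,"grip":0.8},{"wx":0,"wy":0,"wz":0,"dx":0,"dy":0,"dz":-0.65,"grip":0.8},{"wx":0,"wy":0,"wz":0,"dx":0,"dy":0,"dz":-1,"grip":0.8}]' | sed -n 2p
python3 -m creep '[{"wx":0,"wy":0,"wz":0,"dx":0,"dy":0,"dz":-0.3,"grip":0.8},{"wx":0,"wy":0,"wz":0,"dx":0,"dy":0,"dz":-0.55,"grip":0.8},{"wx":0,"wy":0,"wz":0,"dx":0,"dy":0,"dz":-0.68,"grip":0.8},{"wx":0,"wy":0,"wz":0,"dx":0,"dy":0,"dz":-0.74,"grip":0.8},{"wx":0,"wy":0,"wz":0,"dx":0,"dy":0,"dz":-0.74,"grip":0.8},{"wx":0,"wy":0,"wz":0,"dx":0,"dy":0,"dz":-0.74,"grip":0.5},{"wx":0,"wy":0,"wz":0,"dx":0,"dy":0,"dz":-0.74,"grip":0.3},{"wx":0,"wy":0,"wz":0,"dx":0,"dy":0,"dz":-0.74,"grip":0.3},{"wx":0,"wy":0,"wz":0,"dx":0,"dy":0,"dz":-0.74,"grip":0.3},{"wx":0,"wy":0,"wz":0,"dx":0,"dy":0,"dz":-0.74,"grip":0.3}]'
python3 -m creep '[{"wx":0,"wy":0,"wz":0,"dx":0,"dy":0,"dz":0.2,"grip":0.3},{"wx":0,"wy":0,"wz":0,"dx":0,"dy":0,"dz":0.5,"grip":0.3},{"wx":0,"wy":0,"wz":0,"dx":0,"dy":0,"dz":1,"grip":0.3},{"wx":0,"wy":0,"wz":0,"dx":0,"dy":0,"dz":1,"grip":0.3}]'
```

```text
eef_pos: [456.4, 274.6, 62.9]
time: 8.13
eef_pos: [456.2, 275.4, 5.5]
eef_rot: [0.001, -0.652, 0.758, -0.0]
wrist_force: [0.2, -0.1, 5.5]
opening: 0.452
grip_force: 60.3
time: 8.47
eef_pos: [458.8, 277.2, 91.3]
eef_rot: [0.006, -0.653, 0.758, -0.001]
wrist_force: [1.1, 0.6, 0.2]
opening: 0.45
grip_force: 60.4
```

```bash
python3 -m creep '[{"wx":0,"wy":0,"wz":0,"dx":0.28,"dy":-0.28,"dz":0.4,"grip":0.3},{"wx":0,"wy":0,"wz":0,"dx":0.56,"dy":-0.57,"dz":0.75,"grip":0.3},{"wx":0,"wy":0,"wz":0,"dx":0.84,"dy":-0.85,"dz":0.75,"grip":0.3}]' | sed -n 2p
for i in 1 2; do python3 -m creep '[{"wx":0,"wy":0,"wz":0,"dx":0.28,"dy":-0.28,"dz":0,"grip":0.3},{"wx":0,"wy":0,"wz":0,"dx":0.56,"dy":-0.57,"dz":0,"grip":0.3},{"wx":0,"wy":0,"wz":0,"dx":0.84,"dy":-0.86,"dz":0,"grip":0.3}]' | sed -n 2p; done
python3 -m creep '[{"wx":0,"wy":0,"wz":0,"dx":0,"dy":0,"dz":0,"grip":0.3},{"wx":0,"wy":0,"wz":0,"dx":0,"dy":0,"dz":0,"grip":0.3},{"wx":0,"wy":0,"wz":0,"dx":0,"dy":0,"dz":0,"grip":0.3}]'
python3 - <<'E'
from h import *
p=optics.camera_params("wrist"); im=optics.camera("wrist"); 
s=telemetry.read_state(); print(s["eef_pos"])
u,v=proj(p,[644.5,-6,12]); a=blob(im,int(u),int(v),"black",50); print(u,v,a, plane(p,*a[:2],12))
E
```

```text
eef_pos: [525.2, 207.6, 150.0]
eef_pos: [590.3, 136.8, 144.1]
eef_pos: [657.5, 68.0, 143.8]
time: 9.47
eef_pos: [656.5, 69.2, 143.5]
eef_rot: [-0.0, -0.652, 0.758, 0.0]
wrist_force: [-0.2, 0.7, -0.9]
opening: 0.45
grip_force: 60.8
[656.31712253  69.67859732 143.89278212]
317.46077109760205 111.3832245543242 (318.7854910193608, 112.16193142057382, (286, 78, 67, 69), 3572.5) [643.40115715  -5.14644209  12.        ]
```

```bash
python3 -m creep '[{"wx":0,"wy":0,"wz":0,"dx":0,"dy":0,"dz":-0.3,"grip":0.3},{"wx":0,"wy":0,"wz":0,"dx":0,"dy":0,"dz":-0.65,"grip":0.3},{"wx":0,"wy":0,"wz":0,"dx":0,"dy":0,"dz":-1,"grip":0.3}]' | sed -n 2p
python3 -m creep '[{"wx":0,"wy":0,"wz":0,"dx":0,"dy":0,"dz":-0.25,"grip":0.3},{"wx":0,"wy":0,"wz":0,"dx":0,"dy":0,"dz":-0.4,"grip":0.3},{"wx":0,"wy":0,"wz":0,"dx":0,"dy":0,"dz":-0.5,"grip":0.3},{"wx":0,"wy":0,"wz":0,"dx":0,"dy":0,"dz":-0.56,"grip":0.3},{"wx":0,"wy":0,"wz":0,"dx":0,"dy":0,"dz":-0.59,"grip":0.3},{"wx":0,"wy":0,"wz":0,"dx":0,"dy":0,"dz":-0.59,"grip":0.3},{"wx":0,"wy":0,"wz":0,"dx":0,"dy":0,"dz":-0.59,"grip":0.3}]'
python3 -m creep '[{"wx":0,"wy":0,"wz":0,"dx":0,"dy":0,"dz":0,"grip":0.5},{"wx":0,"wy":0,"wz":0,"dx":0,"dy":0,"dz":0,"grip":0.6},{"wx":0,"wy":0,"wz":0,"dx":0,"dy":0,"dz":0,"grip":0.8},{"wx":0,"wy":0,"wz":0,"dx":0,"dy":0,"dz":0,"grip":1},{"wx":0,"wy":0,"wz":0,"dx":0,"dy":0,"dz":0,"grip":1},{"wx":0,"wy":0,"wz":0,"dx":0,"dy":0,"dz":0.2,"grip":1},{"wx":0,"wy":0,"wz":0,"dx":0,"dy":0,"dz":0.6,"grip":1},{"wx":0,"wy":0,"wz":0,"dx":0,"dy":0,"dz":1,"grip":1}]'
python3 -m creep '[{"wx":0,"wy":0,"wz":0,"dx":-0.3,"dy":0.08,"dz":0.4,"grip":1},{"wx":0,"wy":0,"wz":0,"dx":-0.6,"dy":0.16,"dz":0.6,"grip":1},{"wx":0,"wy":0,"wz":0,"dx":-0.9,"dy":0.23,"dz":0.6,"grip":1}]' | sed -n 2p
for i in 1 2; do python3 -m creep '[{"wx":0,"wy":0,"wz":0,"dx":-0.3,"dy":0.08,"dz":0,"grip":1},{"wx":0,"wy":0,"wz":0,"dx":-0.6,"dy":0.16,"dz":0,"grip":1},{"wx":0,"wy":0,"wz":0,"dx":-0.9,"dy":0.23,"dz":0,"grip":1}]' | sed -n 2p; done
python3 -m creep '[{"wx":0,"wy":0,"wz":0,"dx":0,"dy":0,"dz":0,"grip":1},{"wx":0,"wy":0,"wz":0,"dx":0,"dy":0,"dz":0,"grip":1},{"wx":0,"wy":0,"wz":0,"dx":0,"dy":0,"dz":0,"grip":1}]'
python3 - <<'E'
from h import *
p=optics.camera_params("wrist"); im=optics.camera("wrist"); cv2.imwrite("pics/w5.png",im[:,:,::-1])
s=telemetry.read_state(); print(s["eef_pos"]); print(proj(p,[439.5,125.5,56]))
E
```

```text
eef_pos: [656.7, 70.6, 64.4]
time: 10.35
eef_pos: [657.5, 69.6, 18.1]
eef_rot: [0.001, -0.652, 0.758, -0.001]
wrist_force: [-0.5, 0.1, -0.7]
opening: 0.454
grip_force: 61.0
time: 11.02
eef_pos: [655.8, 68.7, 96.5]
eef_rot: [-0.002, -0.652, 0.758, 0.001]
wrist_force: [1.5, -0.2, 0.3]
opening: 0.998
grip_force: 0.0
eef_pos: [586.8, 88.0, 149.8]
eef_pos: [511.7, 106.1, 145.1]
eef_pos: [439.7, 124.4, 145.0]
time: 12.02
eef_pos: [441.3, 124.4, 145.3]
eef_rot: [0.0, -0.652, 0.758, -0.0]
wrist_force: [0.5, -0.2, 0.3]
opening: 1.001
grip_force: 0.0
[441.49608061 124.36772491 145.07866059]
[319.14150092 205.68900306]
```

View pics/w5.png

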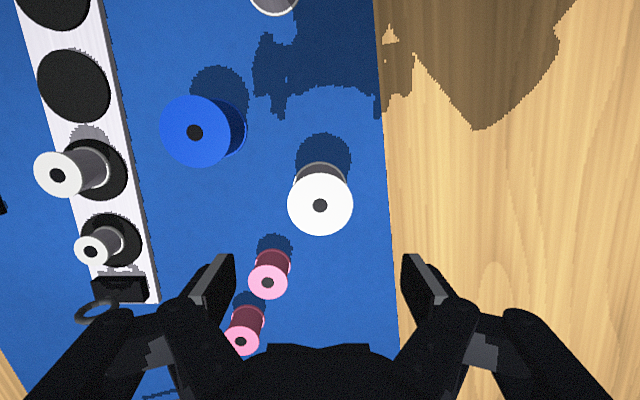

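Both reels on the rack stand on their pads at (125,165) and (115,240). Reel_4's hub is at (320,205), predicted (319,206). Pick it.

```bash
python3 -m creep '[{"wx":0,"wy":0,"wz":0,"dx":-0.01,"dy":0.01,"dz":-0.3,"grip":1},{"wx":0,"wy":0,"wz":0,"dx":-0.01,"dy":0.01,"dz":-0.65,"grip":1},{"wx":0,"wy":0,"wz":0,"dx":-0.01,"dy":0.01,"dz":-1,"grip":1}]' | sed -n 2p
python3 -m creep '[{"wx":0,"wy":0,"wz":0,"dx":0,"dy":0,"dz":-0.3,"grip":1},{"wx":0,"wy":0,"wz":0,"dx":0,"dy":0,"dz":-0.55,"grip":1},{"wx":0,"wy":0,"wz":0,"dx":0,"dy":0,"dz":-0.66,"grip":1},{"wx":0,"wy":0,"wz":0,"dx":0,"dy":0,"dz":-0.66,"grip":1},{"wx":0,"wy":0,"wz":0,"dx":0,"dy":0,"dz":-0.66,"grip":0.7},{"wx":0,"wy":0,"wz":0,"dx":0,"dy":0,"dz":-0.66,"grip":0.5},{"wx":0,"wy":0,"wz":0,"dx":0,"dy":0,"dz":-0.66,"grip":0.5},{"wx":0,"wy":0,"wz":0,"dx":0,"dy":0,"dz":-0.66,"grip":0.5},{"wx":0,"wy":0,"wz":0,"dx":0,"dy":0,"dz":-0.66,"grip":0.5}]'
python3 -m creep '[{"wx":0,"wy":0,"wz":0,"dx":0,"dy":0,"dz":0.2,"grip":0.5},{"wx":0,"wy":0,"wz":0,"dx":0,"dy":0,"dz":0.5,"grip":0.5},{"wx":0,"wy":0,"wz":0,"dx":0,"dy":0,"dz":1,"grip":0.5},{"wx":0,"wy":0,"wz":0,"dx":0,"dy":0,"dz":1,"grip":0.5}]'
```

```text
eef_pos: [441.2, 125.3, 64.2]
time: 13.07
eef_pos: [441.3, 125.8, 13.7]
eef_rot: [0.002, -0.652, 0.758, -0.0]
wrist_force: [-0.7, -0.3, 6.4]
opening: 0.641
grip_force: 63.5
time: 13.4
eef_pos: [444.1, 126.8, 99.1]
eef_rot: [0.006, -0.653, 0.758, -0.002]
wrist_force: [0.8, 0.9, -1.3]
opening: 0.64
grip_force: 64.2
```

```bash
python3 -m creep '[{"wx":0,"wy":0,"wz":0,"dx":0,"dy":0,"dz":0.5,"grip":0.5},{"wx":0,"wy":0,"wz":0,"dx":0.27,"dy":-0.28,"dz":0.7,"grip":0.5},{"wx":0,"wy":0,"wz":0,"dx":0.54,"dy":-0.57,"dz":0.7,"grip":0.5},{"wx":0,"wy":0,"wz":0,"dx":0.8,"dy":-0.86,"dz":0.7,"grip":0.5}]' | sed -n 2p
for i in 1 2; do python3 -m creep '[{"wx":0,"wy":0,"wz":0,"dx":0.27,"dy":-0.28,"dz":0,"grip":0.5},{"wx":0,"wy":0,"wz":0,"dx":0.54,"dy":-0.57,"dz":0,"grip":0.5},{"wx":0,"wy":0,"wz":0,"dx":0.8,"dy":-0.86,"dz":0,"grip":0.5}]' | sed -n 2p; done
python3 -m creep '[{"wx":0,"wy":0,"wz":0,"dx":0,"dy":0,"dz":0,"grip":0.5},{"wx":0,"wy":0,"wz":0,"dx":0,"dy":0,"dz":0,"grip":0.5},{"wx":0,"wy":0,"wz":0,"dx":0,"dy":0,"dz":0,"grip":0.5}]'
```

```text
eef_pos: [505.5, 56.2, 150.2]
eef_pos: [568.7, -13.6, 148.2]
eef_pos: [632.7, -82.4, 148.0]
time: 14.48
eef_pos: [631.6, -81.2, 147.7]
eef_rot: [-0.0, -0.652, 0.758, 0.0]
wrist_force: [0.2, 0.2, -1.7]
opening: 0.644
grip_force: 65.0
```

```bash
python3 -m creep '[{"wx":0,"wy":0,"wz":0,"dx":0.015,"dy":0,"dz":-0.3,"grip":0.5},{"wx":0,"wy":0,"wz":0,"dx":0.015,"dy":0,"dz":-0.65,"grip":0.5},{"wx":0,"wy":0,"wz":0,"dx":0.015,"dy":0,"dz":-1,"grip":0.5}]' | sed -n 2p
python3 -m creep '[{"wx":0,"wy":0,"wz":0,"dx":0,"dy":0,"dz":-0.25,"grip":0.5},{"wx":0,"wy":0,"wz":0,"dx":0,"dy":0,"dz":-0.4,"grip":0.5},{"wx":0,"wy":0,"wz":0,"dx":0,"dy":0,"dz":-0.5,"grip":0.5},{"wx":0,"wy":0,"wz":0,"dx":0,"dy":0,"dz":-0.545,"grip":0.5},{"wx":0,"wy":0,"wz":0,"dx":0,"dy":0,"dz":-0.545,"grip":0.5},{"wx":0,"wy":0,"wz":0,"dx":0,"dy":0,"dz":-0.545,"grip":0.5}]'
python3 -m creep '[{"wx":0,"wy":0,"wz":0,"dx":0,"dy":0,"dz":0,"grip":0.68},{"wx":0,"wy":0,"wz":0,"dx":0,"dy":0,"dz":0,"grip":0.75},{"wx":0,"wy":0,"wz":0,"dx":0,"dy":0,"dz":0,"grip":0.9},{"wx":0,"wy":0,"wz":0,"dx":0,"dy":0,"dz":0,"grip":1},{"wx":0,"wy":0,"wz":0,"dx":0,"dy":0,"dz":0,"grip":1},{"wx":0,"wy":0,"wz":0,"dx":0,"dy":0,"dz":0.2,"grip":1},{"wx":0,"wy":0,"wz":0,"dx":0,"dy":0,"dz":0.6,"grip":1},{"wx":0,"wy":0,"wz":0,"dx":0,"dy":0,"dz":1,"grip":1}]'
python3 -m creep '[{"wx":0,"wy":0,"wz":0,"dx":-0.25,"dy":0.03,"dz":0.4,"grip":1},{"wx":0,"wy":0,"wz":0,"dx":-0.5,"dy":0.07,"dz":0.5,"grip":1},{"wx":0,"wy":0,"wz":0,"dx":-0.75,"dy":0.1,"dz":0.5,"grip":1}]' | sed -n 2p
for i in 1 2; do python3 -m creep '[{"wx":0,"wy":0,"wz":0,"dx":-0.25,"dy":0.03,"dz":0,"grip":1},{"wx":0,"wy":0,"wz":0,"dx":-0.5,"dy":0.07,"dz":0,"grip":1},{"wx":0,"wy":0,"wz":0,"dx":-0.75,"dy":0.1,"dz":0,"grip":1}]' | sed -n 2p; done
python3 -m creep '[{"wx":0,"wy":0,"wz":0,"dx":0,"dy":0,"dz":0,"grip":1},{"wx":0,"wy":0,"wz":0,"dx":0,"dy":0,"dz":0,"grip":1},{"wx":0,"wy":0,"wz":0,"dx":0,"dy":0,"dz":0,"grip":1}]'
python3 - <<'E'
from h import *
p=optics.camera_params("wrist"); im=optics.camera("wrist"); cv2.imwrite("pics/w6.png",im[:,:,::-1])
s=telemetry.read_state(); print(s["eef_pos"]); print(proj(p,[452,-57.5,46]))
E
```

```text
eef_pos: [633.2, -80.0, 68.5]
time: 15.23
eef_pos: [633.7, -80.6, 25.8]
eef_rot: [0.001, -0.653, 0.758, -0.001]
wrist_force: [-0.3, -0.4, -1.9]
opening: 0.644
grip_force: 65.0
time: 15.9
eef_pos: [632.2, -81.4, 104.2]
eef_rot: [-0.001, -0.652, 0.758, 0.001]
wrist_force: [0.7, -0.2, 0.9]
opening: 0.997
grip_force: 0.0
eef_pos: [574.7, -73.3, 148.2]
eef_pos: [512.2, -65.2, 144.6]
eef_pos: [452.3, -57.2, 144.6]
time: 16.9
eef_pos: [453.8, -57.3, 144.9]
eef_rot: [0.0, -0.652, 0.758, -0.0]
wrist_force: [0.3, -0.1, 0.2]
opening: 0.999
grip_force: 0.0
[453.94052389 -57.30063611 144.64052728]
[318.9157429  200.96321133]
```

View pics/w6.png

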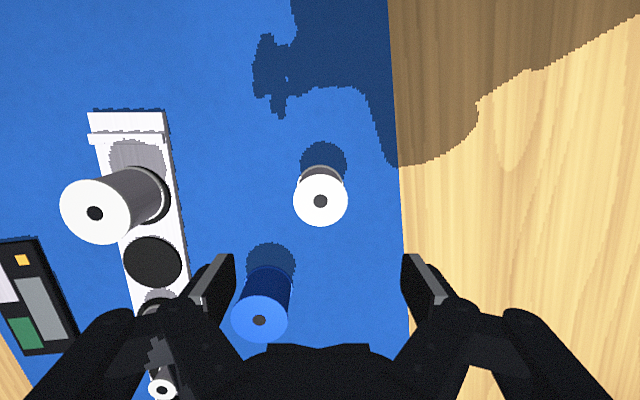

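Reel_4 stands on the far pad at (130,200), next to the bare third pad. Reel_3's hub is at (320,201), as predicted. Pick it.

```bash
python3 -m creep '[{"wx":0,"wy":0,"wz":0,"dx":-0.01,"dy":0,"dz":-0.3,"grip":1},{"wx":0,"wy":0,"wz":0,"dx":-0.01,"dy":0,"dz":-0.65,"grip":1},{"wx":0,"wy":0,"wz":0,"dx":-0.01,"dy":0,"dz":-1,"grip":1}]' | sed -n 2p
python3 -m creep '[{"wx":0,"wy":0,"wz":0,"dx":0,"dy":0,"dz":-0.3,"grip":1},{"wx":0,"wy":0,"wz":0,"dx":0,"dy":0,"dz":-0.6,"grip":1},{"wx":0,"wy":0,"wz":0,"dx":0,"dy":0,"dz":-0.7,"grip":1},{"wx":0,"wy":0,"wz":0,"dx":0,"dy":0,"dz":-0.7,"grip":1},{"wx":0,"wy":0,"wz":0,"dx":0,"dy":0,"dz":-0.7,"grip":0.7},{"wx":0,"wy":0,"wz":0,"dx":0,"dy":0,"dz":-0.7,"grip":0.4},{"wx":0,"wy":0,"wz":0,"dx":0,"dy":0,"dz":-0.7,"grip":0.4},{"wx":0,"wy":0,"wz":0,"dx":0,"dy":0,"dz":-0.7,"grip":0.4},{"wx":0,"wy":0,"wz":0,"dx":0,"dy":0,"dz":-0.7,"grip":0.4}]'
python3 -m creep '[{"wx":0,"wy":0,"wz":0,"dx":0,"dy":0,"dz":0.2,"grip":0.4},{"wx":0,"wy":0,"wz":0,"dx":0,"dy":0,"dz":0.5,"grip":0.4},{"wx":0,"wy":0,"wz":0,"dx":0,"dy":0,"dz":1,"grip":0.4},{"wx":0,"wy":0,"wz":0,"dx":0,"dy":0,"dz":1,"grip":0.4}]'
python3 -m creep '[{"wx":0,"wy":0,"wz":0,"dx":0,"dy":0,"dz":0.5,"grip":0.4},{"wx":0,"wy":0,"wz":0,"dx":0.27,"dy":0.07,"dz":0.7,"grip":0.4},{"wx":0,"wy":0,"wz":0,"dx":0.54,"dy":0.14,"dz":0.7,"grip":0.4},{"wx":0,"wy":0,"wz":0,"dx":0.8,"dy":0.215,"dz":0.7,"grip":0.4}]' | sed -n 2p
for i in 1 2; do python3 -m creep '[{"wx":0,"wy":0,"wz":0,"dx":0.27,"dy":0.07,"dz":0,"grip":0.4},{"wx":0,"wy":0,"wz":0,"dx":0.54,"dy":0.14,"dz":0,"grip":0.4},{"wx":0,"wy":0,"wz":0,"dx":0.8,"dy":0.215,"dz":0,"grip":0.4}]' | sed -n 2p; done
python3 -m creep '[{"wx":0,"wy":0,"wz":0,"dx":0,"dy":0,"dz":0,"grip":0.4},{"wx":0,"wy":0,"wz":0,"dx":0,"dy":0,"dz":0,"grip":0.4},{"wx":0,"wy":0,"wz":0,"dx":0,"dy":0,"dz":0,"grip":0.4}]'
```

```text
eef_pos: [453.7, -57.2, 63.8]
time: 17.95
eef_pos: [453.6, -57.1, 10.1]
eef_rot: [0.001, -0.652, 0.758, -0.001]
wrist_force: [-0.7, 1.1, 6.3]
opening: 0.547
grip_force: 61.1
time: 18.28
eef_pos: [457.1, -57.3, 95.9]
eef_rot: [0.005, -0.653, 0.758, -0.004]
wrist_force: [1.6, -0.6, -0.6]
opening: 0.544
grip_force: 62.1
eef_pos: [518.2, -39.7, 147.0]
eef_pos: [581.4, -22.5, 145.0]
eef_pos: [645.4, -5.4, 144.9]
time: 19.37
eef_pos: [643.9, -5.7, 144.6]
eef_rot: [-0.0, -0.652, 0.758, 0.0]
wrist_force: [0.1, -0.3, -1.2]
opening: 0.545
grip_force: 62.6
```

```bash
python3 -m creep '[{"wx":0,"wy":0,"wz":0,"dx":0,"dy":0,"dz":-0.3,"grip":0.4},{"wx":0,"wy":0,"wz":0,"dx":0,"dy":0,"dz":-0.65,"grip":0.4},{"wx":0,"wy":0,"wz":0,"dx":0,"dy":0,"dz":-1,"grip":0.4}]' | sed -n 2p
python3 -m creep '[{"wx":0,"wy":0,"wz":0,"dx":0,"dy":0,"dz":-0.25,"grip":0.4},{"wx":0,"wy":0,"wz":0,"dx":0,"dy":0,"dz":-0.4,"grip":0.4},{"wx":0,"wy":0,"wz":0,"dx":0,"dy":0,"dz":-0.5,"grip":0.4},{"wx":0,"wy":0,"wz":0,"dx":0,"dy":0,"dz":-0.545,"grip":0.4},{"wx":0,"wy":0,"wz":0,"dx":0,"dy":0,"dz":-0.545,"grip":0.4},{"wx":0,"wy":0,"wz":0,"dx":0,"dy":0,"dz":-0.545,"grip":0.4}]'
python3 -m creep '[{"wx":0,"wy":0,"wz":0,"dx":0,"dy":0,"dz":0,"grip":0.58},{"wx":0,"wy":0,"wz":0,"dx":0,"dy":0,"dz":0,"grip":0.65},{"wx":0,"wy":0,"wz":0,"dx":0,"dy":0,"dz":0,"grip":0.9},{"wx":0,"wy":0,"wz":0,"dx":0,"dy":0,"dz":0,"grip":1},{"wx":0,"wy":0,"wz":0,"dx":0,"dy":0,"dz":0,"grip":1},{"wx":0,"wy":0,"wz":0,"dx":0,"dy":0,"dz":0.2,"grip":1},{"wx":0,"wy":0,"wz":0,"dx":0,"dy":0,"dz":0.6,"grip":1},{"wx":0,"wy":0,"wz":0,"dx":0,"dy":0,"dz":1,"grip":1}]'
for i in 1 2 3; do python3 -m creep '[{"wx":0,"wy":0,"wz":0,"dx":-0.3,"dy":0,"dz":0.3,"grip":1},{"wx":0,"wy":0,"wz":0,"dx":-0.6,"dy":0,"dz":0.6,"grip":1},{"wx":0,"wy":0,"wz":0,"dx":-0.9,"dy":0,"dz":0.6,"grip":1},{"wx":0,"wy":0,"wz":0,"dx":-0.9,"dy":0,"dz":0.6,"grip":1}]' | sed -n 2p; done
python3 - <<'E'
from h import *
for n in("scene","side"):
    im=optics.camera(n); p=optics.camera_params(n); cv2.imwrite(f"pics/{n}1.png",im[:,:,::-1])
    for X,h in(([667,145.2],38),([655.8,69.5],48),([644.5,-6],58),([633.5,-81],68)): print(n,proj(p,X+[h]).round(1))
E
```

```text
eef_pos: [644.2, -5.8, 65.1]
time: 20.12
eef_pos: [644.8, -5.7, 22.3]
eef_rot: [0.001, -0.652, 0.758, -0.001]
wrist_force: [-0.6, 0.3, -1.5]
opening: 0.548
grip_force: 62.5
time: 20.78
eef_pos: [643.3, -5.9, 100.5]
eef_rot: [-0.002, -0.652, 0.758, 0.001]
wrist_force: [-0.4, 0.7, 1.5]
opening: 1.006
grip_force: 0.0
eef_pos: [570.1, -5.5, 151.3]
eef_pos: [498.4, -5.6, 198.7]
eef_pos: [426.7, -5.6, 246.5]
scene [377.7 197.6]
scene [344.9 201.1]
scene [311.  204.7]
scene [276.1 208.5]
side [312.3 154.6]
side [319.9 168.4]
side [328.5 184.1]
side [338.5 202.1]
```

```bash
python3 -c "
import cv2
a=cv2.imread('pics/scene1.png')[130:310,230:430];b=cv2.imread('pics/side1.png')[110:290,220:420]
cv2.imwrite('pics/f.png',cv2.resize(cv2.hconcat([a,b]),(800,360),interpolation=2))"
```

```text
(no output)
```

View pics/f.png

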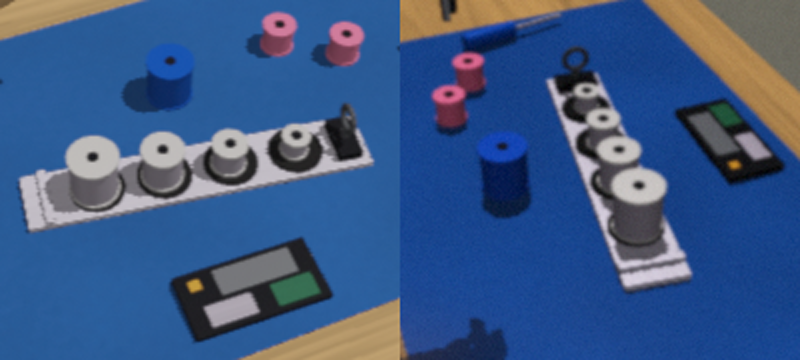

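Final view: in the scene picture the hubs are at about (276.5,208.5), (311,205), (345,202) and (378,198), all within a pixel of the pad centres. The reels are upright and ordered, smallest by the guide, and the phone has not moved.

```bash
python3 -c "
from cell import ticket; print(ticket.sign_off())"
```

```text
the job is handed in; nothing more can be done
None
```

The four solder reels stand upright on the middle of their pads, smallest next to the wire guide and growing to the largest at the far end; the phone, screwdriver and flux jar were not touched, everything is released, and the job was handed in at about 21 s of the 93 s allowed (no verdict was returned).

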